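# Snap the luggage tag's press stud shut in the press pliers

## Robot

A 6-joint arm with a two-finger parallel gripper is mounted at the origin on the work surface. World frame = base frame: x ahead of the robot, y to its left, z up, the work surface at z = 0. Lengths are in mm, angles in rad, forces in N, time in s.
With the tool pointing down it reaches from about 350 to 975 mm from the base axis. Payload 7.1 kg.
Tool frame: the origin (TCP) lies between the finger pads; the fingertips stand 14 mm ahead of it and the grasp point (between the pads) lies 5 mm behind it; z points along the fingers, y is the direction in which the jaws open and shut (so a half turn about z gives the same grasp; the last joint's range is limited). The gripper opens to 88 mm and grips with 3 to 60 N. Pads are 20 mm wide; open, the fingers measure 115 mm over their backs; the gripper's body (75 mm by 178 mm) begins 61 mm behind the grasp point.
Start: joints at [1.3, 0.423, 1.63, -0, 1.089, -0.019], TCP at [155.686, 605.282, 236.675] pointing down, gripper open.
Joint ranges: [-3, 3], [-0.9, 2.11], [0.09, 2.58], [-1.31, 4.45], [0.11, 2.69], [-2.54, 2.54]. Speed limits (rad/s): [2.39, 2.39, 3.01, 3.14, 3.14, 3.14].

## Interface

Orientations are given as a rotation vector (axis times angle).
In Python, from workcell import get_obs, get_image, calibration, close_job, regions_of, place_of gives the robot as it stands.
- The arm moves only by the tool move_arm, never from a script. Its argument "deltas" is a list of rows, each a list of 5 numbers: the closure in counts, from 0 (fully open) to 255 (shut), then the shift along the tool's x, y, z in m, then the turn about the tool's z in rad. In form: [[grip, x, y, z, roll], ...]. A call has 1 to 5 rows; each row is the pose to reach, as a shift and turn from the pose commanded when the call began, along the tool's axes at that moment; what a row does not reach only later rows make up. A row lasts 1/12 s, in which the tool goes at most 41.7 mm and 7.16 degrees, less where a joint would pass 70% of its speed; a pose out of reach is approached as far as the arm can. A call with a gripper value outside its range is refused whole. The fingers move at their own pace and stop on an object; the grip force is fixed at half the most. Time passes only in rows, so rows that repeat a pose let the fingers close. It gives the time, the measured TCP pose, the force and the opening at its end, in the units of the state.
- get_obs(): the state, without advancing time (a new reading comes with each control period).
- get_image(name): name is "scene" or "side" or "wrist"; returns the picture (420x560x3 uint8, blue, green, red); there is no depth.
- calibration(name): a dict with "intrinsics" (3x3 intrinsics, pixels), "world_to_cam" (4x4, takes a point from world to camera coordinates); the wrist camera has in their place "hand_eye" (4x4, takes a point from camera to tool coordinates, whose origin is the TCP and whose axes are the flange's). Camera axes: x right, y down, z forward; pixel columns grow to the right and rows downward; lengths in mm; the calibration is good to about 2 mm. A picture is of the moment at which its call begins: read the wrist's pose just before it. calibration takes no time and is no camera call.
- close_job(): hands the job in, once; it reports no verdict.
Trained networks look in the newest picture that a camera, given by its name, has taken for a name from the list of things; names that differ only in an ending like _2 or _b are one class to them, and where a whole thing is asked for, a point or a joint stands for the part that bears it (a point fixed in the world has none). Each returns a list of dicts, best first, with "conf" (0 to 1); they miss things now and then, are a little off and sometimes report something else, mostly with a low value. They report only what shows in the picture. A call takes as long as a camera call. They do not tell look-alikes from the thing itself.
- regions_of(camera, name): "region" (420x560 bool, what is visible of it).
- place_of(camera, name): "location" ([x, y, z] in mm, in world coordinates, good to about 4 mm: a listed point, or the origin of a listed thing).
The state is a dict: "t": time; "qpos": joint angles; "qvel": joint speeds; "joint_torque": joint torques, N m; "ee_pos": TCP position; "orientation": TCP orientation; "ft_force": force on the tool from outside, world axes, zero at the start; "moment": the same for the moment, N m; "width": finger opening in mm.
Only numpy, scipy, OpenCV 4.12 (cv2) and the standard library are available. Lean on these libraries where they do the work, as an engineer would, in place of code of your own. Each camera call takes 0.05 s, during which the arm holds its last target.

## Task

Slide the orange luggage tag, nose first and stud up, into the open end of the track on the press pliers until it is fully home against the stop. Then push the pliers' upper handle down until the tag's press stud clicks shut (only the pliers may press the stud), and let the handle spring back up, leaving the tag home in the track. Do not disturb the other things on the nightstand.

Things in the scene. Friction and masses are not known exactly. Their poses are not given: they have to be found in the camera images.
- tag_grip (a point): Centre of the luggage tag's grip tail, half-way up (8 mm above the underside). The tag (120 mm long, about 110 g, lying flat) is a dark tail 58 long, 30 wide, 16 thick, then an orange plate 62 long, 44 wide, 10 thick, undersides flush. Own +y runs from tail to nose, x across, z up. The stud's axis is 69 mm and the nose end 91 mm ahead (+y); the tail ends 29 mm behind
- tag_foot (a point): Point on the underside of the tag's orange plate straight below the press stud, 22 mm behind the nose end, on the middle line; axes as tag_grip (+y to the nose, z up). The steel stud cap, 16 mm across, stands with its top 21 mm above this point when open, 15 mm when clicked shut
- stud (a joint): How far the stud cap has been pressed down into the tag, in m: 0 open, 0.006 fully shut. It pushes back with up to about 14 N and springs open again if let go before it has gone about 0.0033; beyond that it snaps shut by itself and stays
- seat (a point): Point on the track floor, 30 mm above the nightstand, on the middle line under the die of the pliers: tag_foot comes here, axes alike, when the tag is home. Own +y runs along the track from open end to stop (stop 22 mm ahead), +x from the die to the pivot (handles point to -x), z up. The pliers, of steel with teal grips, are held in a fixed walnut cradle
- track_mouth (a point): Middle of the outer end of the track's flared mouth (68 mm wide), at floor height, 50 mm behind seat; axes as seat. A 20 mm wide landing tongue, level with the floor, sticks out 41 mm to -y from here. From 20 mm ahead of here to the stop the track is 47 mm wide and 12.5 mm high. With the tag home its tail (centre 69 mm behind seat) stays outside, above the tongue
- lip (a point): Middle of the lips' height line: a point over the track's middle line, 16.5 mm above its floor, level with the tops of the lips that overhang both edges (32 mm free between them; tilted up at the mouth to about 22 mm). Because of the lips the tag can only enter from the open end, at -y; axes as seat
- plier_arm (a joint): Angle of the upper arm of the pliers, in rad: 0 fully open (held up by a spring), about 0.25 shut and level, hard stop at 0.26. With the tag home the die meets the stud at about 0.15
- handle_pad (a point): Middle of the top face of the teal grip (62 mm long, 26 mm wide) on the upper arm, where to push down, 165 mm from the pivot. It starts about 110 mm above the nightstand and sinks about 40 mm in an arc to fully shut (the stud clicks at about 31 mm); this takes up to about 9 N, then it stops hard. Own x runs along the arm to the pivot, z is normal to the face
- pivot (a point): Pivot of the pliers, 60 mm from seat towards seat's +x and 32 mm above it; the upper arm turns about this point's y. Axes as seat
- fan: Teal plastic mini fan, 203 mm tall, 116 mm across, origin under its base (110 mm across); loose bystander
- jar: Glass jar with clamped lever lid, 88 mm across, 109 mm tall, origin under its centre; loose bystander
- tumbler: Empty stainless tumbler, 74 mm across, 110 mm tall, origin under its centre; loose bystander
- trinket_box: Red ceramic trinket box, 79 mm square, 62 mm tall, origin under its centre; loose bystander
- back_scratcher: Wooden back scratcher, 364 mm long and 12 mm thick, lying along its own x, origin about its middle; loose bystander
Not all that is in view belongs to the job. Leave any green look-alike of the part that bears seat alone.

How it is judged (in metres and radians):
On the way, in this order (a step that is already met when the one before it is completed fails the run):
1. the tag is home in the track with its stud still open (y of tag_foot in the frame of seat between -0.004 and 0.003 m and x of tag_foot in the frame of seat between -0.004 and 0.004 m and z of tag_foot in the frame of seat between -0.003 and 0.004 m and value of joint stud below 0.002 m), for 0.2 s.
2. the stud has clicked shut with the pliers pressed down on it (value of joint stud above 0.005 m and value of joint plier_arm above 0.18 rad and y of tag_foot in the frame of seat above -0.006 m).
At the end, for the whole second after the job is handed in: The stud is shut (cap pressed in more than 5 of 6 mm), the upper handle is back up (within 0.05 rad of fully open), and the tag rests in the track within 6 mm of home along it, 4 mm across it and 4 mm in height (value of joint stud above 0.005 m and value of joint plier_arm below 0.05 rad and y of tag_foot in the frame of seat between -0.006 and 0.003 m and x of tag_foot in the frame of seat between -0.004 and 0.004 m and z of tag_foot in the frame of seat between -0.003 and 0.004 m); the robot touches nothing.
It fails at once if the stud is pressed in by something other than the pliers (value of joint stud between 0.002 and 0.0045 m and value of joint plier_arm below 0.12 rad).
It fails at once if a bystander is shoved more than 40 mm or tipped over (distance of any of fan, jar, tumbler, trinket_box, back_scratcher from where it was at the start of the episode above 0.04 m or angle between any of fan, jar, tumbler, trinket_box's own z axis and vertical above 0.5 rad).
It also fails if it takes over 48 s, if anything falls off the work surface, if the arm or the gripper's body presses on something with over 40 N, if the wrist force passes 120 N, or if a joint passes its speed limit or range.

## Working session

There is one attempt and no reset: what is moved stays moved. The work goes in short steps, Python scripts to look and compute and a tool call to move; the robot and the scene stay as the last step left them, time stands still between calls to the robot, and variables do not carry over. Pictures are saved under pics/ and viewed, and the job is handed in when it is done.

Besides the shell and the picture viewer there is one more tool, called as name(argument=value, ...), one argument or row to a line, values as JSON. move_arm: Moves the arm, as the interface text tells. Its arguments: {"type":"object","properties":{"deltas":{"type":"array","items":{"type":"array","items":{"type":"number"}}}},"required":["deltas"]}

```bash
mkdir -p pics; ls; python3 - <<'E'
from workcell import *
import cv2
o=get_obs();print({k:(v.tolist() if hasattr(v,'tolist') else v) for k,v in o.items()})
for n in ["scene","side","wrist"]:
    im=get_image(n);cv2.imwrite(f"pics/{n}0.png",im)
    c=calibration(n);print(n,{k:(v.tolist() if hasattr(v,'tolist') else v) for k,v in c.items()})
    for t in ["tag_grip","tag_foot","seat","track_mouth","handle_pad","pivot"]:
        print(n,t,[( [round(float(v)) for v in r["location"]],round(r["conf"],2)) for r in place_of(n,t)])
print(get_obs()["t"])
E
```

```text
pics
{'t': 0.0, 'qpos': [1.3000033408425773, 0.4238306973962388, 1.6306882518104864, -1.3237863281509594e-06, 1.0886196452629953, -0.019038188911903384], 'qvel': [0.0001817723946062997, -0.0004811148925468776, -0.0013632132653055224, 0.0007220262704207631, -0.0002520633120527318, -0.00046035004399976823], 'joint_torque': [-0.0008392702511628158, -54.464757442474365, -27.365130186080933, 0.06440858356654644, 0.022843555198051035, -0.00012068914656993002], 'ee_pos': [155.54340180130853, 604.7759457986637, 235.90871225813143], 'orientation': [-0.39438304218150694, -3.116514924569846, 0.002403000274589654], 'ft_force': [0.20598963478857224, -0.2520941667230103, 0.7696842596100092], 'moment': [0.0366551112286087, 0.024518758968334154, 0.007529518071287491], 'width': 87.78889221702164}
scene {'intrinsics': [[521.6593676680735, 0.0, 286.5901804050489], [0.0, 521.6593676680735, 218.23540225848453], [0.0, 0.0, 1.0]], 'world_to_cam': [[0.7033816545996859, 0.7108035179046285, 0.003550620651693593, -402.71383453911153], [0.5881010307233971, -0.579140239408381, -0.5645651076360284, -273.711117697
[... 1122 characters left out ...]
0.36), ([630, 87, 69], 0.34)]
side handle_pad [([239, 285, 113], 0.65), ([472, 127, 111], 0.61)]
side pivot [([398, 297, 59], 0.64), ([628, 85, 66], 0.61)]
wrist {'intrinsics': [[359.2804972601883, 0.0, 280.60304631406717], [0.0, 359.2804972601883, 209.65463583408882], [0.0, 0.0, 1.0]], 'hand_eye': [[-0.00022301288371175888, -0.9639741487598182, -0.26599584731351855, 73.80473571058101], [0.9999999667331675, -0.0002494545510299061, 6.562080711697705e-05, 0.507321990266596], [-0.00012961063634897514, -0.26599582383039394, 0.9639741723230305, -147.2908086099725], [0.0, 0.0, 0.0, 1.0]]}
wrist tag_grip []
wrist tag_foot []
wrist seat []
wrist track_mouth []
wrist handle_pad []
wrist pivot []
1.05
```

View pics/scene0.png

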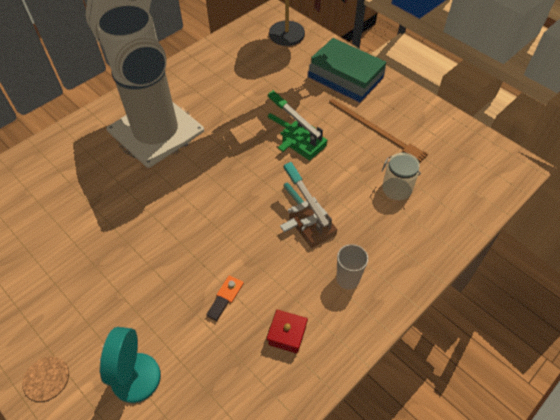

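View pics/side0.png

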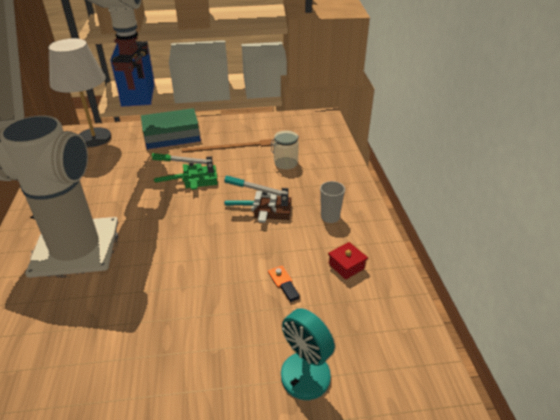

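The picture shows the real steel/teal pliers at scene px (310,215), the green look-alike at (300,130), and the tag at (225,297), nose up-right towards the track mouth. Next I fix the yaw angles and the bystander positions.

```bash
cat > h.py <<'E'
import numpy as np, cv2
from workcell import *
from scipy.spatial.transform import Rotation as R
np.set_printoptions(precision=2,suppress=True)
def T(o):
    M=np.eye(4);M[:3,:3]=R.from_rotvec(o["orientation"]).as_matrix();M[:3,3]=o["ee_pos"];return M
def cam(n,o=None):
    c=calibration(n);K=np.array(c["intrinsics"])
    if n=="wrist": W=np.linalg.inv(T(o)@np.array(c["hand_eye"]))
    else: W=np.array(c["world_to_cam"])
    return K,W
def back(n,px,z,o=None):
    K,W=cam(n,o);px=np.atleast_2d(px).astype(float)
    d=np.c_[px,np.ones(len(px))]@np.linalg.inv(K).T@W[:3,:3]
    c=-W[:3,:3].T@W[:3,3]
    return c+d*((z-c[2])/d[:,2])[:,None]
def proj(n,P,o=None):
    K,W=cam(n,o);P=np.atleast_2d(P);q=(P@W[:3,:3].T+W[:3,3])@K.T;return q[:,:2]/q[:,2:]
E
python3 - <<'E'
from h import *
print("tool axes\n",T(get_obs())[:3,:3])
im=cv2.imread("pics/scene0.png")
for n in ["scene","side"]:
    im=get_image(n)
    for t in ["fan","jar","tumbler","trinket_box","back_scratcher"]:
        print(n,t,[( np.round(r["location"]),round(r["conf"],2)) for r in place_of(n,t)[:2]])
    hsv=cv2.cvtColor(im,cv2.COLOR_BGR2HSV)
    for r in regions_of(n,"tag_foot")[:2]:
        m=r["region"];print(r["conf"],m.sum())
        ys,xs=np.nonzero(m);P=back(n,np.c_[xs,ys],10)[:,:2]
        rect=cv2.minAreaRect(P.astype(np.float32));print(rect, P.mean(0))
        om=m&(hsv[...,1]>150)&(hsv[...,2]>120); dk=m&(hsv[...,2]<70)
        for k in(om,dk):
            ys,xs=np.nonzero(k)
            if len(xs):print(len(xs),back(n,[[xs.mean(),ys.mean()]],10))
E
```

```text
tool axes
 [[-0.97  0.25 -0.  ]
 [ 0.25  0.97 -0.  ]
 [-0.   -0.   -1.  ]]
scene fan [(array([ 592., -497.,   -1.]), 0.72)]
scene jar [(array([668., 352.,  -5.]), 0.63)]
scene tumbler [(array([758.,  37.,  -4.]), 0.66)]
scene trinket_box [(array([ 762., -186.,    3.]), 0.89), (array([625.,  84.,  59.]), 0.41)]
scene back_scratcher [(array([479., 486.,  -0.]), 0.82)]
0.81 769
((585.4011840820312, -228.32357788085938), (47.66402053833008, 123.39405059814453), 23.04086685180664) [ 583.   -227.36]
361 [[ 575.05 -202.28   10.  ]]
157 [[ 594.01 -261.74   10.  ]]
side fan [(array([ 586., -490.,    2.]), 0.79), (array([556.,  48.,  29.]), 0.72)]
side jar [(array([666., 352.,  -2.]), 0.71)]
side tumbler [(array([762.,  36.,  -1.]), 0.92)]
side trinket_box [(array([ 758., -182.,   -1.]), 0.59)]
side back_scratcher [(array([485., 488.,  -1.]), 0.64)]
0.93 510
((581.5380249023438, -228.89138793945312), (42.24665069580078, 122.76448822021484), 18.152191162109375) [ 581.48 -227.41]
221 [[ 571.84 -203.     10.  ]]
153 [[ 591.62 -258.83   10.  ]]
```

move_arm(
  deltas=[
    [0,-0.026,-0.03,0,0],
    [0,-0.053,-0.06,0,0],
    [0,-0.08,-0.09,0,0],
    [0,-0.107,-0.12,0,0],
    [0,-0.133,-0.15,0,0],
  ],
)

```text
t: 2.17
ee_pos: [247.6, 425.2, 236.7]
orientation: [0.393, 3.117, 0.0]
ft_force: [0.8, -0.3, 0.7]
width: 87.6
```

move_arm(
  deltas=[
    [0,-0.026,-0.03,0,0],
    [0,-0.053,-0.06,0,0],
    [0,-0.08,-0.09,0,0],
    [0,-0.107,-0.12,0,0],
    [0,-0.133,-0.15,0,0],
  ],
)

```text
t: 2.58
ee_pos: [339.2, 246.8, 237.0]
orientation: [0.394, 3.116, 0.001]
ft_force: [0.4, -0.0, -0.3]
width: 87.8
```

move_arm(
  deltas=[
    [0,-0.026,-0.03,0,0],
    [0,-0.053,-0.06,0,0],
    [0,-0.08,-0.09,0,0],
    [0,-0.107,-0.12,0,0],
    [0,-0.133,-0.15,0,0],
  ],
)

```text
t: 3.0
ee_pos: [430.8, 68.1, 237.1]
orientation: [0.395, 3.116, 0.0]
ft_force: [1.4, 1.4, -0.1]
width: 87.6
```

```bash
cat >> h.py <<'E'
def go(x,y,z,yaw=None):
    o=get_obs();M=T(o);d=M[:3,:3].T@(np.array([x,y,z])-M[:3,3])
    yc=np.degrees(np.arctan2(M[1,0],M[0,0]))
    r=0 if yaw is None else -np.radians((yaw-yc+180)%360-180)
    print("t",round(o["t"],2),"pos",M[:3,3],"yaw",round(yc,2),"shift mm",d,"roll",round(r,4),"w",o["width"],"F",np.array(o["ft_force"]))
E
python3 -c "
from h import *
go(582,-228,230,110)"
```

```text
t 3.0 pos [430.76  68.07 237.08] yaw 165.56 shift mm [-220.27 -249.02    7.19] roll 0.9698 w 87.60169005626211 F [ 1.37  1.42 -0.12]
```

move_arm(
  deltas=[
    [0,-0.026,-0.03,0,0.12],
    [0,-0.053,-0.06,0,0.24],
    [0,-0.08,-0.09,0,0.36],
    [0,-0.107,-0.12,0,0.48],
    [0,-0.133,-0.15,0,0.6],
  ],
)

```text
t: 3.42
ee_pos: [522.2, -110.5, 236.9]
orientation: [1.307, 2.856, 0.0]
ft_force: [0.9, -0.1, -0.3]
width: 87.9
```

```bash
python3 -c "
from h import *
go(582,-228,230,110)"
```

```text
t 3.42 pos [ 522.15 -110.52  236.86] yaw 130.83 shift mm [-128.02  -31.52    6.9 ] roll 0.3635 w 87.89386343555225 F [ 0.88 -0.14 -0.28]
```

move_arm(
  deltas=[
    [0,-0.032,-0.008,0,0.12],
    [0,-0.064,-0.016,0,0.24],
    [0,-0.096,-0.024,0,0.36],
    [0,-0.128,-0.032,0.005,0.364],
    [0,-0.128,-0.032,0.007,0.364],
  ],
)

```text
t: 3.83
ee_pos: [583.9, -230.6, 229.5]
orientation: [1.797, 2.573, -0.0]
ft_force: [-0.6, -0.8, -0.4]
width: 87.9
```

```bash
python3 - <<'E'
from h import *
import pickle
o=get_obs();im=get_image("wrist");cv2.imwrite("pics/w1.png",im)
pickle.dump(o,open("o1.pkl","wb"))
for t in ["tag_grip","tag_foot"]:
    print(t,[(np.array(r["location"]),round(r["conf"],2)) for r in place_of("wrist",t)])
for r in regions_of("wrist","tag_grip")[:1]:
    m=r["region"];np.save("m1.npy",m);ys,xs=np.nonzero(m);print(r["conf"],m.sum())
    P=back("wrist",np.c_[xs,ys],10,o)[:,:2];print(cv2.minAreaRect(P.astype(np.float32)))
go(582,-228,230,110)
E
```

```text
tag_grip [(array([ 592.9, -254.3,    6.7]), 0.63)]
tag_foot [(array([ 573. , -190.4,   -0.3]), 0.81)]
0.64 4286
((582.4354248046875, -223.98736572265625), (44.94002151489258, 121.95484924316406), 19.24956512451172)
t 4.03 pos [ 580.96 -224.94  229.38] yaw 110.37 shift mm [-3.23 -0.09 -0.62] roll 0.0064 w 87.53972341354007 F [-0.44 -0.58  0.18]
```

View pics/w1.png

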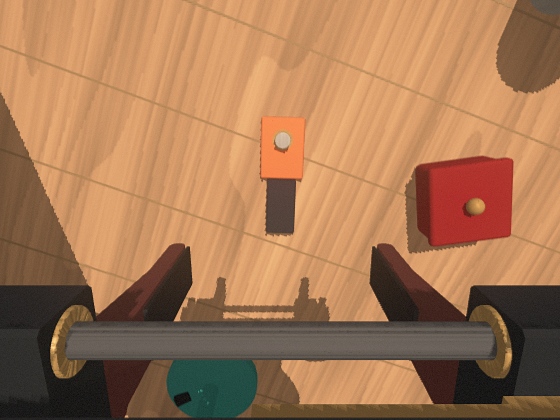

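The wrist view shows the tag centred at about (283,175), nose up (row 117), tail end at row 234; nothing crowds the tail. I re-measure with the arm settled.

```bash
python3 - <<'E'
from h import *
o=get_obs();im=get_image("wrist");cv2.imwrite("pics/w2.png",im)
hsv=cv2.cvtColor(im,cv2.COLOR_BGR2HSV)
m=((hsv[...,0]<14)&(hsv[...,1]>185)&(hsv[...,2]>200)).astype(np.uint8)
m[:, :230]=0;m[:,340:]=0;m[260:]=0
dk=(hsv[...,2]<90).astype(np.uint8);dk[:,:245]=0;dk[:,320:]=0;dk[:165]=0;dk[245:]=0
for k,z in((m,10),(dk,16)):
    n,l,s,c=cv2.connectedComponentsWithStats(k);i=1+np.argmax(s[1:,4]);print(s[i])
    ct=max(cv2.findContours((l==i).astype(np.uint8),0,1)[0],key=cv2.contourArea)[:,0]
    P=back("wrist",ct,z,o)[:,:2].astype(np.float32);print(cv2.minAreaRect(P))
for t in ["tag_grip","tag_foot"]:
    print(t,[(np.array(r["location"]),round(r["conf"],2)) for r in place_of("wrist",t)])
go(582,-228,230,110)
E
```

```text
[304 168   1   1   1]
((596.7088012695312, -200.8330078125), (0.0, 0.0), 0.0)
[ 267  186   30   54 1297]
((591.29248046875, -252.5994873046875), (29.159198760986328, 57.729835510253906), 18.13119888305664)
tag_grip [(array([ 594.8, -254.2,    5. ]), 0.64)]
tag_foot [(array([ 573. , -192.4,   -0.5]), 0.6)]
t 4.18 pos [ 581.34 -224.6   230.  ] yaw 110.41 shift mm [-3.41 -0.57 -0.  ] roll 0.0072 w 87.39880662313988 F [-0.13  0.24  0.33]
```

```bash
python3 - <<'E'
from h import *
im=cv2.imread("pics/w2.png");o=get_obs()
print(cv2.cvtColor(im,cv2.COLOR_BGR2HSV)[170,270],im[170,270],im[170,220])
hsv=cv2.cvtColor(im,cv2.COLOR_BGR2HSV).astype(int)
m=((hsv[...,1]>165)&(hsv[...,2]>180)).astype(np.uint8)
m[:, :230]=0;m[:,340:]=0;m[260:]=0
n,l,s,c=cv2.connectedComponentsWithStats(m);i=1+np.argmax(s[1:,4]);print(s[i])
ct=max(cv2.findContours((l==i).astype(np.uint8),0,1)[0],key=cv2.contourArea)[:,0]
P=back("wrist",ct,10,o)[:,:2].astype(np.float32);print(cv2.minAreaRect(P))
E
```

```text
[ 11 174 246] [ 78 137 246] [109 159 221]
[ 262  124   45   62 2193]
((573.1959228515625, -195.8743896484375), (43.40481948852539, 61.304176330566406), 18.405426025390625)
```

```bash
python3 -c "
from h import *
go(593.5,-257.5,16,108.2)"
```

```text
t 4.18 pos [ 581.34 -224.6   230.  ] yaw 110.41 shift mm [-35.1   -0.09 213.99] roll 0.0386 w 87.39880662313988 F [-0.13  0.24  0.33]
```

move_arm(
  deltas=[
    [0,-0.01,0,0.038,0.02],
    [0,-0.02,0,0.075,0.038],
    [0,-0.03,0,0.11,0.038],
    [0,-0.035,0,0.145,0.038],
    [0,-0.035,0,0.165,0.038],
  ],
)

```text
t: 4.6
ee_pos: [592.6, -257.9, 61.5]
orientation: [-1.841, -2.542, 0.001]
ft_force: [-0.3, -0.9, 0.7]
width: 88.4
```

```bash
python3 - <<'E'
from h import *
o=get_obs();cv2.imwrite("pics/w3.png",get_image("wrist"))
go(593.5,-257.5,16,108.2)
E
```

```text
t 4.65 pos [ 590.62 -256.69   58.63] yaw 108.2 shift mm [-1.9   2.73 42.61] roll -0.0001 w 87.82565516007914 F [-1.86  0.03 -1.93]
```

View pics/w3.png

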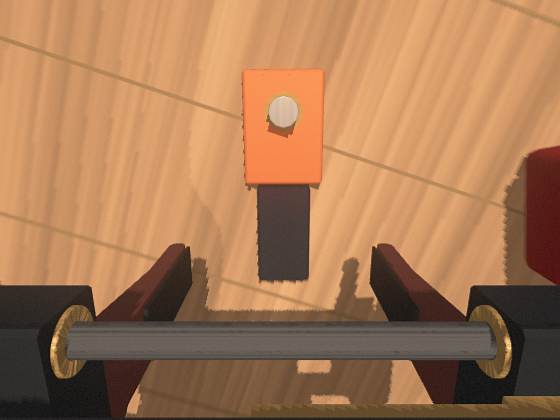

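The tag is straight ahead of the jaws (tail at (283,235), jaws centred on column 281). Descending.

move_arm(
  deltas=[
    [0,-0.001,0.001,0.025,0],
    [0,-0.001,0.001,0.037,0],
    [0,-0.001,0.001,0.0425,0],
    [0,-0.001,0.001,0.0425,0],
    [0,-0.001,0.001,0.0425,0],
  ],
)

```text
t: 5.07
ee_pos: [595.6, -259.1, 23.2]
orientation: [1.842, 2.544, 0.0]
ft_force: [0.0, 0.0, 1.5]
width: 88.0
```

```bash
python3 - <<'E'
from h import *
cv2.imwrite("pics/w4.png",get_image("wrist"))
go(593.5,-257.5,16,108.2)
E
```

```text
t 5.12 pos [ 595.88 -259.3    23.62] yaw 108.18 shift mm [ 2.46 -1.71  7.61] roll -0.0003 w 87.6622967366609 F [-0.65 -0.67  0.56]
```

View pics/w4.png

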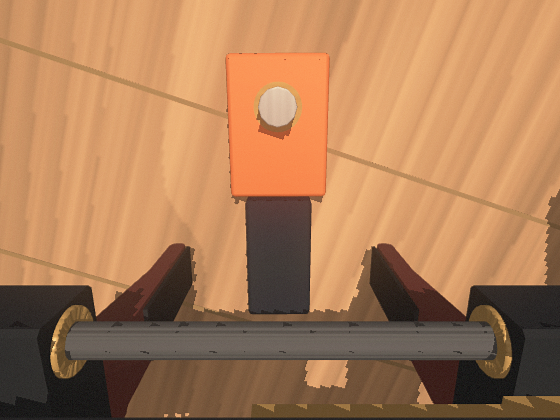

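```bash
python3 - <<'E'
from h import *
o=get_obs()
print(proj("wrist",[o["ee_pos"],[591.5,-253,16]],o))
print(back("wrist",[[247,313],[310,313],[311,198],[247,198]],16,o),back("wrist",[[228,54],[328,54],[325,196],[232,196]],10,o))
M=T(o);B=back("wrist",[[247,313],[310,313],[311,198],[247,198],[228,54],[328,54]],16,o);B[4:]=back("wrist",[[228,54],[328,54]],10,o)
print((B-M[:3,3])@M[:3,:3])
E
```

```text
[[281.98 280.62]
 [277.2  258.71]]
[[ 586.36 -284.63   16.  ]
 [ 615.45 -275.1    16.  ]
 [ 596.75 -220.73   16.  ]
 [ 569.8  -229.57   16.  ]] [[ 544.53 -174.76   10.  ]
 [ 583.93 -161.83   10.  ]
 [ 603.51 -219.05   10.  ]
 [ 562.89 -232.38   10.  ]]
[[-21.08 -16.96   7.62]
 [-21.11  13.66   7.66]
 [ 36.38  12.86   7.59]
 [ 36.39 -15.51   7.55]
 [ 96.36 -22.42  13.47]
 [ 96.35  19.05  13.52]]
```

move_arm(
  deltas=[
    [0,0.002,-0.0015,0.007,0],
    [0,0.002,-0.0015,0.007,0],
    [255,0.002,-0.0015,0.007,0],
    [255,0.002,-0.0015,0.007,0],
    [255,0.002,-0.0015,0.007,0],
  ],
)

```text
t: 5.53
ee_pos: [593.2, -257.9, 15.4]
orientation: [1.843, 2.544, 0.0]
ft_force: [0.1, 0.5, -0.1]
width: 71.4
```

move_arm(
  deltas=[
    [255,0,0,0,0],
    [255,0,0,0,0],
    [255,0,0,0,0],
    [255,0,0,0,0],
  ],
)

```text
t: 5.87
ee_pos: [593.0, -257.8, 15.2]
orientation: [1.843, 2.544, 0.0]
ft_force: [-0.0, -0.3, 0.8]
width: 45.0
```

move_arm(
  deltas=[
    [255,0,0,0,0],
    [255,0,0,0,0],
    [255,0,0,0,0],
    [255,0,0,0,0],
    [255,0,0,0,0],
  ],
)

```text
t: 6.28
ee_pos: [593.0, -257.8, 15.2]
orientation: [1.843, 2.544, -0.0]
ft_force: [0.7, -0.9, -0.9]
width: 29.9
```

move_arm(
  deltas=[
    [255,0,0,-0.03,0],
    [255,0,0,-0.06,0],
    [255,0,0,-0.095,0],
    [255,0,0,-0.13,0],
    [255,0,0,-0.165,0],
  ],
)

```text
t: 6.7
ee_pos: [592.5, -257.5, 181.4]
orientation: [-1.842, -2.544, 0.0]
ft_force: [0.8, -0.8, -1.5]
width: 29.8
```

```bash
python3 - <<'E'
from h import *
go(461,12,200,76)
E
```

```text
t 6.7 pos [ 592.55 -257.54  181.44] yaw 108.16 shift mm [297.12 -40.98 -18.36] roll 0.5614 w 29.772776391601067 F [ 0.84 -0.81 -1.5 ]
```

move_arm(
  deltas=[
    [255,0.037,-0.005,-0.005,0.12],
    [255,0.074,-0.01,-0.01,0.24],
    [255,0.111,-0.015,-0.015,0.36],
    [255,0.148,-0.02,-0.018,0.48],
    [255,0.185,-0.025,-0.018,0.56],
  ],
)

```text
t: 7.12
ee_pos: [510.8, -88.6, 198.8]
orientation: [2.48, 1.927, 0.001]
ft_force: [-0.0, 0.1, -1.5]
width: 29.4
```

```bash
python3 - <<'E'
from h import *
go(461,12,200,76)
E
```

```text
t 7.12 pos [510.77 -88.56 198.85] yaw 75.69 shift mm [ 85.15 -73.07  -1.23] roll -0.0054 w 29.439479274654655 F [-0.02  0.13 -1.5 ]
```

move_arm(
  deltas=[
    [255,0.028,-0.024,0,0],
    [255,0.056,-0.048,0,0],
    [255,0.085,-0.073,0,0],
    [255,0.085,-0.073,0,0],
    [255,0.085,-0.073,0,0],
  ],
)

```text
t: 7.53
ee_pos: [460.4, 11.7, 198.3]
orientation: [2.471, 1.94, -0.0]
ft_force: [0.3, -0.1, -0.9]
width: 29.6
```

```bash
python3 - <<'E'
from h import *
import pickle
o=get_obs();im=get_image("wrist");cv2.imwrite("pics/w5.png",im);pickle.dump(o,open("o5.pkl","wb"))
for t in ["seat","track_mouth","lip","handle_pad","pivot","tag_grip","tag_foot"]:
    print(t,[(np.array(r["location"]),round(r["conf"],2)) for r in place_of("wrist",t)])
go(461,12,200,76)
E
```

```text
seat [(array([572.7, 101. ,  27.7]), 0.81)]
track_mouth [(array([556.3,  51. ,  33. ]), 0.58)]
lip [(array([570.4,  97.6,  43.3]), 0.73)]
handle_pad [(array([471.6, 123.3, 108.6]), 0.79)]
pivot [(array([624. ,  84.9,  64.3]), 0.62)]
tag_grip [(array([463.2,  12.3, 188.1]), 0.97)]
tag_foot [(array([481.1,  77.9, 183.3]), 0.97)]
t 7.93 pos [461.52   9.52 198.05] yaw 76.0 shift mm [ 2.28 -1.11 -1.95] roll -0.0001 w 29.641908150386787 F [ 0.32  0.73 -1.6 ]
```

View pics/w5.png

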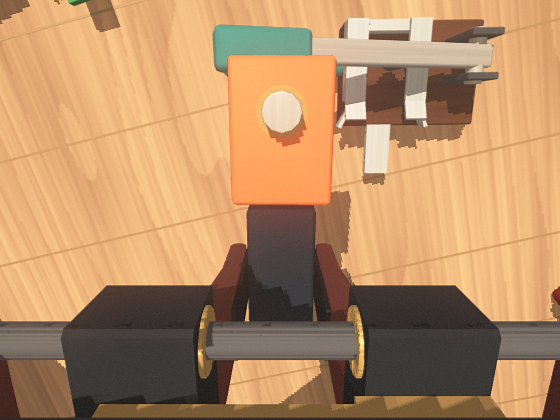

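```bash
python3 - <<'E'
import cv2
im=cv2.imread("pics/w5.png")[5:195,320:520]
cv2.imwrite("pics/w5z.png",cv2.resize(im,None,fx=4,fy=3.1,interpolation=cv2.INTER_CUBIC)[:600,:800])
im=cv2.imread("pics/w5.png")[5:195,320:520]
cv2.imwrite("pics/w5z.png",cv2.resize(im,None,fx=3.1,fy=3.1,interpolation=cv2.INTER_CUBIC))
E
```

```text
(no output)
```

View pics/w5z.png

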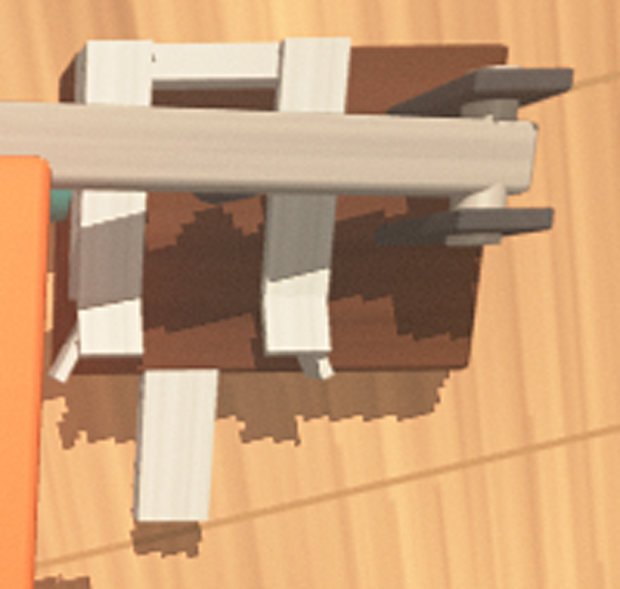

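```bash
python3 - <<'E'
from h import *
import pickle
o=pickle.load(open("o5.pkl","rb"));print(o["ee_pos"])
z=lambda L:np.array(L)/3.1+[320,5]
t=back("wrist",z([[134,521],[207,521],[144,369],[219,371]]),30,o)
l=back("wrist",z([[153,45],[144,295],[280,40],[264,295]]),46.5,o)
a=lambda d:np.degrees(np.arctan2(d[1],d[0]))
print(t,"len",np.linalg.norm(t[0]-t[2]),"w",np.linalg.norm(t[0]-t[1]),np.linalg.norm(t[3]-t[2]))
print("ang",a(t[2]-t[0]),a(t[3]-t[1]),a(l[0]-l[1]),a(l[2]-l[3]),"w",np.linalg.norm(l[0]-l[2]),np.linalg.norm(l[1]-l[3]))
print(l)
for ang in(75,76,77):
    u=np.array([np.cos(np.radians(ang)),np.sin(np.radians(ang))]);n=np.array([u[1],-u[0]])
    e=(t[0]+t[1])[:2]/2
    print(ang,"mid lateral tongue",t[:,:2]@n,"lips",l[:,:2]@n,"along tongue end",e@u)
    print("  seat from tongue end",(e+u*91), "TCP lateral",np.array(o["ee_pos"])[:2]@n)
# tag in hand
M=T(o)
px=[[229,56],[337,56],[331,204],[232,204]]  # placeholder corners of orange top
B=back("wrist",px,M[2,3]-15.4+10+.0,o);print((B-M[:3,3])@M[:3,:3])
E
```

```text
[460.35  11.66 198.32]
[[535.02  13.73  30.  ]
 [555.29   8.78  30.  ]
 [545.23  54.78  30.  ]
 [565.23  49.34  30.  ]] len 42.300459302021586 w 20.866203596823137 20.72940962465903
ang 76.03925743385601 76.2335934108296 77.75557714909621 77.79982350104162 w 30.76900292086684 30.82386759010998
[[557.23 131.35  46.5 ]
 [544.9   74.52  46.5 ]
 [587.36 125.11  46.5 ]
 [574.84  67.2   46.5 ]]
75 mid lateral tongue [513.24 534.1  512.47 533.2 ] lips [504.25 507.05 534.97 537.86] along tongue end 151.96784186677152
  seat from tongue end [568.71  99.15] TCP lateral 441.64542719855666
76 mid lateral tongue [515.81 536.67 515.78 536.5 ] lips [508.9  510.69 539.65 541.51] along tongue end 142.80545843142738
  seat from tongue end [567.17  99.55] TCP lateral 443.85421103273086
77 mid lateral tongue [518.22 539.08 518.93 539.64] lips [513.4  514.17 544.16 544.99] along tongue end 133.59957507005745
  seat from tongue end [565.63  99.92] TCP lateral 445.92779257451224
[[ 94.01 -21.39   5.39]
 [ 94.    21.19   5.39]
 [ 33.72  21.06   5.39]
 [ 33.72 -22.4    5.4 ]]
```

```bash
python3 - <<'E'
from h import *
go(530,-51,60,76.3)
E
```

```text
t 7.93 pos [461.52   9.52 198.05] yaw 76.0 shift mm [-42.14  81.1  138.04] roll -0.0053 w 29.641908150386787 F [ 0.32  0.73 -1.6 ]
```

move_arm(
  deltas=[
    [255,-0.018,0.035,0,-0.005],
    [255,-0.036,0.07,0,-0.005],
    [255,-0.042,0.081,0.035,-0.005],
    [255,-0.042,0.081,0.07,-0.005],
    [255,-0.042,0.081,0.105,-0.005],
  ],
)

```text
t: 8.35
ee_pos: [531.2, -51.5, 92.2]
orientation: [2.47, 1.938, 0.003]
ft_force: [-0.3, -0.8, -1.1]
width: 29.6
```

move_arm(
  deltas=[
    [255,0,0,0.02,0],
    [255,0,0,0.033,0],
    [255,0,0,0.033,0],
    [255,0,0,0.033,0],
  ],
)

```text
t: 8.68
ee_pos: [529.4, -50.3, 59.6]
orientation: [-2.469, -1.94, 0.002]
ft_force: [0.1, 0.3, -0.2]
width: 29.8
```

```bash
python3 - <<'E'
from h import *
import pickle
go(530,-51,60,76.3)
o=get_obs();im=get_image("wrist");cv2.imwrite("pics/w6.png",im);pickle.dump(o,open("o6.pkl","wb"))
cv2.imwrite("pics/sc6.png",cv2.resize(get_image("scene")[150:300,200:400],None,fx=4,fy=4,interpolation=cv2.INTER_CUBIC))
cv2.imwrite("pics/si6.png",cv2.resize(get_image("side")[150:300,200:400],None,fx=4,fy=4,interpolation=cv2.INTER_CUBIC))
go(530,-51,60,76.3)
E
```

```text
t 8.68 pos [529.4  -50.34  59.57] yaw 76.32 shift mm [-0.5   0.73 -0.43] roll 0.0004 w 29.78476510140051 F [ 0.12  0.26 -0.15]
t 8.83 pos [530.7  -50.23  61.37] yaw 76.35 shift mm [-0.91 -0.5   1.36] roll 0.0009 w 29.457006959340283 F [ 0.73  0.38 -0.5 ]
```

View pics/w6.png

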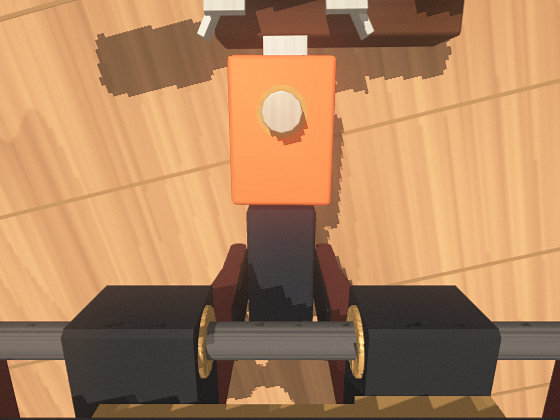

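View pics/si6.png

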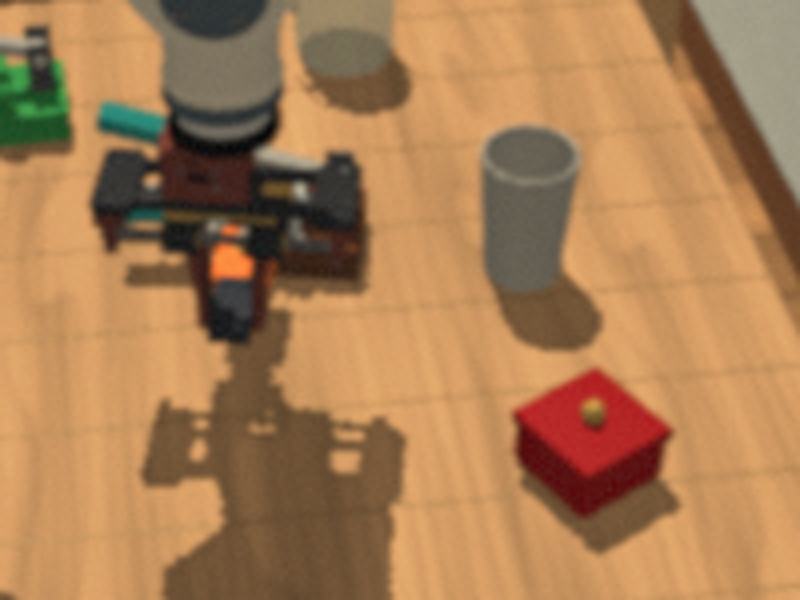

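The tongue and both lips centre at column ~285, and the tag's nose at 282. So the tag is about 2 mm too far to tool −y. I'll correct that, lower it, then start in.

move_arm(
  deltas=[
    [255,0,0.0018,0.008,0],
    [255,0,0.0018,0.0135,0],
    [255,0,0.0018,0.0135,0],
    [255,0.01,0.0018,0.0135,0],
    [255,0.02,0.0018,0.0135,0],
  ],
)

```text
t: 9.25
ee_pos: [536.3, -30.5, 46.7]
orientation: [-2.471, -1.94, 0.0]
ft_force: [0.7, 0.5, 0.0]
width: 29.6
```

```bash
python3 - <<'E'
from h import *
im=get_image("wrist");cv2.imwrite("pics/w7.png",im)
go(549.2,27.2,46,76.3)
E
```

```text
t 9.3 pos [536.96 -28.88  46.86] yaw 76.36 shift mm [57.39 -1.33  0.89] roll 0.0011 w 29.90518196169251 F [ 0.54  1.   -0.61]
```

View pics/w7.png

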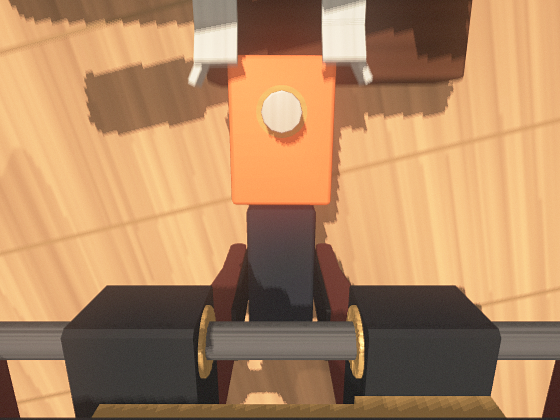

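```bash
python3 - <<'E'
import cv2
cv2.imwrite("pics/w7z.png",cv2.resize(cv2.imread("pics/w7.png")[0:120,180:380],None,fx=4,fy=4,interpolation=cv2.INTER_CUBIC))
E
```

```text
(no output)
```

View pics/w7z.png

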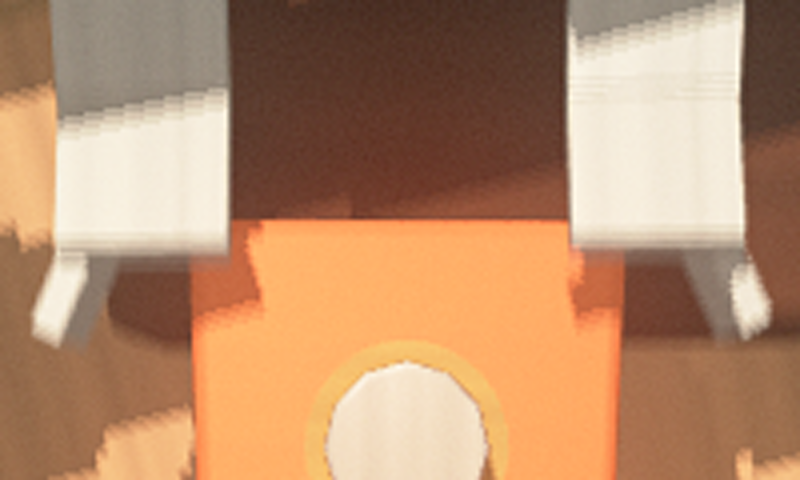

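The nose is under both lips and centred to within 1 mm. Pushing on.

move_arm(
  deltas=[
    [255,0.008,-0.0007,0,0],
    [255,0.016,-0.0007,0.0003,0],
    [255,0.024,-0.0007,0.0003,0],
    [255,0.032,-0.0007,0.0003,0],
    [255,0.04,-0.0007,0.0005,0],
  ],
)

```text
t: 9.72
ee_pos: [545.2, 9.1, 46.3]
orientation: [2.469, 1.942, 0.0]
ft_force: [-0.3, 0.2, -0.2]
width: 29.5
```

```bash
python3 - <<'E'
from h import *
im=get_image("wrist");cv2.imwrite("pics/w8.png",im)
go(549.2,27.2,46,76.3)
E
```

```text
t 9.77 pos [545.57  10.03  46.23] yaw 76.41 shift mm [17.54 -0.51  0.24] roll 0.002 w 29.646470017866353 F [ 0.06  1.29 -1.64]
```

View pics/w8.png

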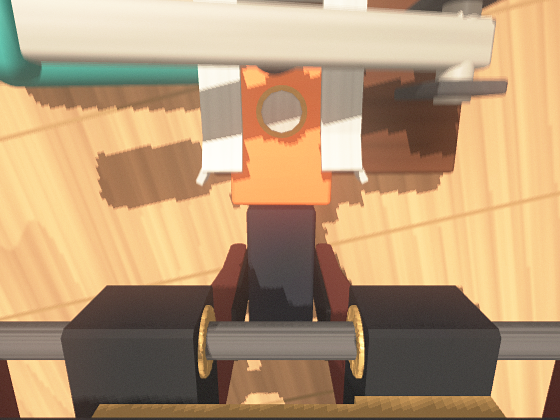

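move_arm(
  deltas=[
    [255,0.005,0,0,0],
    [255,0.009,0,0,0],
    [255,0.012,0,0,0],
    [255,0.014,0,0,0],
    [255,0.014,0,0,0],
  ],
)

```text
t: 10.18
ee_pos: [548.3, 21.9, 46.2]
orientation: [2.469, 1.942, 0.0]
ft_force: [-0.3, 0.6, -1.0]
width: 29.8
```

move_arm(
  deltas=[
    [255,0.001,0,0,0],
    [255,0.002,0,0,0],
    [255,0.002,0,0,0],
  ],
)

```text
t: 10.43
ee_pos: [548.7, 23.6, 46.2]
orientation: [2.47, 1.942, 0.0]
ft_force: [-0.2, 0.1, -0.8]
width: 29.9
```

move_arm(
  deltas=[
    [255,0.001,0,0,0],
    [255,0.002,0,0,0],
    [255,0.002,0,0,0],
  ],
)

```text
t: 10.68
ee_pos: [549.2, 25.7, 46.2]
orientation: [2.469, 1.942, 0.0]
ft_force: [0.5, 0.3, -1.6]
width: 29.8
```

move_arm(
  deltas=[
    [255,0.001,0,0,0],
    [255,0.002,0,0,0],
    [255,0.002,0,0,0],
  ],
)

```text
t: 10.93
ee_pos: [549.7, 27.7, 46.2]
orientation: [2.469, 1.942, 0.0]
ft_force: [-1.1, 0.7, -0.3]
width: 29.5
```

move_arm(
  deltas=[
    [255,0.001,0,0,0],
    [255,0.0015,0,0,0],
    [255,0.0015,0,0,0],
  ],
)

```text
t: 11.18
ee_pos: [550.0, 28.9, 46.2]
orientation: [2.469, 1.942, -0.0]
ft_force: [0.8, -1.5, -1.7]
width: 29.9
```

```bash
python3 - <<'E'
from h import *
im=get_image("wrist");cv2.imwrite("pics/w9.png",im)
for t in ["seat","track_mouth","tag_grip","tag_foot"]:
    print(t,[(np.array(r["location"]),round(r["conf"],2)) for r in place_of("wrist",t)])
go(549.2,27.2,46,76.3)
E
```

```text
seat []
track_mouth []
tag_grip [(array([552.4,  32.2,  36.7]), 0.86)]
tag_foot []
t 11.43 pos [549.99  28.94  46.19] yaw 76.36 shift mm [-1.88 -0.36  0.19] roll 0.0011 w 29.95873358274991 F [ 0.01 -0.9  -1.48]
```

View pics/w9.png

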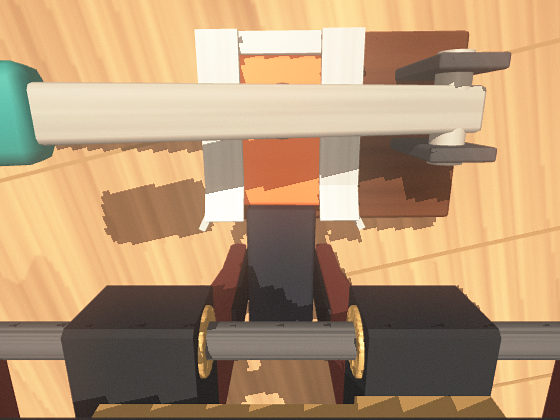

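```bash
python3 - <<'E'
import cv2
cv2.imwrite("pics/w9z.png",cv2.resize(cv2.imread("pics/w9.png")[20:100,180:380],None,fx=4,fy=4,interpolation=cv2.INTER_CUBIC))
E
```

```text
(no output)
```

View pics/w9z.png

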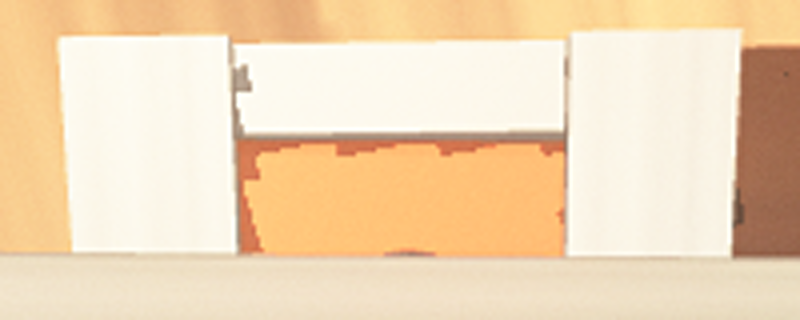

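move_arm(
  deltas=[
    [255,0.001,0,0,0],
    [255,0.0015,0,0,0],
    [255,0.0015,0,0,0],
  ],
)

```text
t: 11.68
ee_pos: [550.1, 29.1, 46.2]
orientation: [2.468, 1.942, -0.002]
ft_force: [-0.4, -9.6, 0.8]
width: 29.9
```

The nose now stops dead, with 9.6 N against the push: the tag is home against the stop bar. I'll relax the push, then open.

move_arm(
  deltas=[
    [255,-0.001,0,0.0005,0],
    [255,-0.001,0,0.0005,0],
    [0,-0.001,0,0.0005,0],
    [0,-0.001,0,0.0005,0],
    [0,-0.001,0,0.0005,0],
  ],
)

```text
t: 12.1
ee_pos: [550.3, 29.8, 45.8]
orientation: [-2.469, -1.942, -0.001]
ft_force: [-0.2, 0.9, 0.3]
width: 47.0
```

move_arm(
  deltas=[
    [0,0,0,0,0],
    [0,0,0,0,0],
    [0,0,0,0,0],
    [0,0,0,0,0],
  ],
)

```text
t: 12.43
ee_pos: [550.1, 29.6, 45.7]
orientation: [-2.469, -1.942, -0.0]
ft_force: [0.4, 0.1, 0.1]
width: 72.6
```

```bash
python3 - <<'E'
from h import *
im=get_image("wrist");cv2.imwrite("pics/w10.png",im)
go(549.2,27.2,46,76.3)
E
```

```text
t 12.48 pos [550.14  29.56  45.7 ] yaw 76.37 shift mm [-2.51 -0.36 -0.3 ] roll 0.0012 w 76.96416023661297 F [0.37 0.17 0.46]
```

View pics/w10.png

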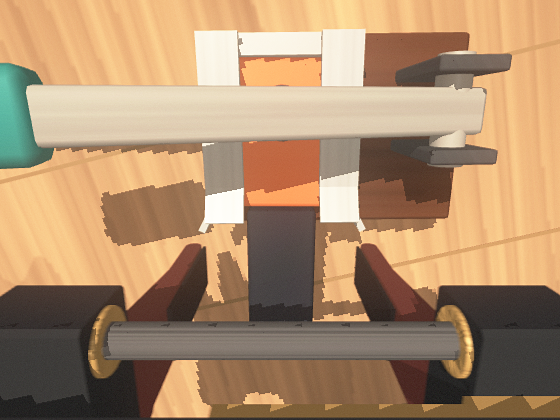

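The jaws are clear of the tail and the tag is still at the stop (nose row 57). I'll rise straight up, close the fingers and move over the handle.

move_arm(
  deltas=[
    [0,0,0,-0.02,0],
    [0,0,0,-0.055,0],
    [0,0,0,-0.09,0],
    [255,0,0,-0.125,0],
    [255,0,0,-0.15,0],
  ],
)

```text
t: 12.9
ee_pos: [550.8, 29.5, 198.6]
orientation: [2.468, 1.941, 0.003]
ft_force: [0.3, 0.2, 0.3]
width: 77.8
```

```bash
python3 - <<'E'
from h import *
print(np.array(place_of("wrist","handle_pad") and 0))
o=get_obs();im=get_image("wrist");cv2.imwrite("pics/w11.png",im)
for t in ["seat","handle_pad","pivot","tag_foot","tag_grip"]:
    print(t,[(np.array(r["location"]),round(r["conf"],2)) for r in place_of("wrist",t)])
go(470,123.5,160,76.3)
E
```

```text
[]
seat []
handle_pad [(array([470.2, 123.5, 110.1]), 0.92)]
pivot [(array([625.5,  87.4,  62.1]), 0.79), (array([550.9,  31.3,  35.4]), 0.74)]
tag_foot [(array([568.4,  94.1,  30.3]), 0.79)]
tag_grip [(array([554.4,  31.6,  37. ]), 0.74)]
t 13.25 pos [549.05  29.42 194.11] yaw 76.36 shift mm [ 72.81 -98.91  34.33] roll 0.001 w 49.88571921008333 F [ 0.9  -0.44 -0.38]
```

View pics/w11.png

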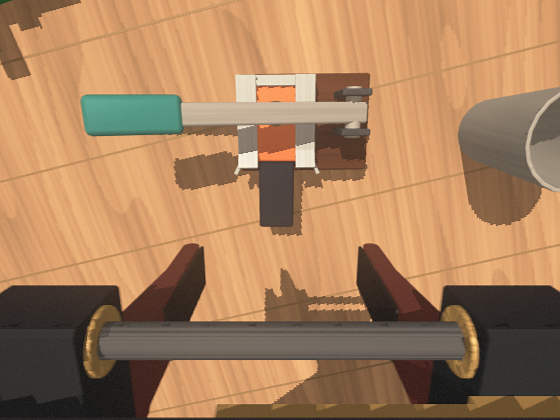

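The tag sits home in the track, and the teal grip is at (132,113). place_of puts it at (470,123.5,110), which agrees with the geometry.

move_arm(
  deltas=[
    [255,0.024,-0.033,0,0],
    [255,0.048,-0.066,0,0],
    [255,0.073,-0.099,0,0],
    [255,0.073,-0.099,0.02,0],
    [255,0.073,-0.099,0.034,0],
  ],
)

```text
t: 13.67
ee_pos: [469.0, 125.2, 160.1]
orientation: [-2.465, -1.946, 0.003]
ft_force: [0.1, 0.3, -0.1]
width: 16.5
```

```bash
python3 - <<'E'
from h import *
im=get_image("wrist");cv2.imwrite("pics/w12.png",im)
print("pad",back("wrist",[[132,113]],110,None) if 0 else "")
go(470,123.5,126,76.3)
E
```

```text
pad 
t 13.72 pos [468.05 124.21 157.73] yaw 76.5 shift mm [-0.14  2.23 31.72] roll 0.0035 w 12.42104888972046 F [-1.46  0.09 -1.86]
```

View pics/w12.png

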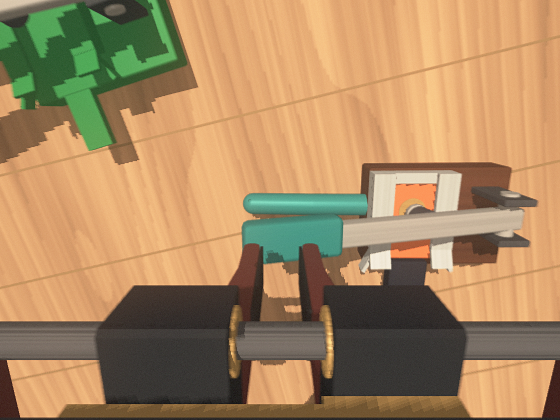

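move_arm(
  deltas=[
    [255,0,0.002,0.01,0],
    [255,0,0.002,0.02,0],
    [255,0,0.002,0.028,0],
    [255,0,0.002,0.032,0],
    [255,0,0.002,0.032,0],
  ],
)

```text
t: 14.13
ee_pos: [472.6, 122.8, 128.6]
orientation: [-2.47, -1.94, 0.003]
ft_force: [-0.5, -0.1, -0.7]
width: 0.2
```

```bash
python3 - <<'E'
from h import *
im=get_image("wrist");cv2.imwrite("pics/w13.png",im)
go(470,123.5,92,76.3)
E
```

```text
t 14.18 pos [472.96 122.92 129.18] yaw 76.32 shift mm [-0.12 -2.97 37.18] roll 0.0004 w 0.813454578264271 F [-0.56 -0.5  -0.23]
```

View pics/w13.png

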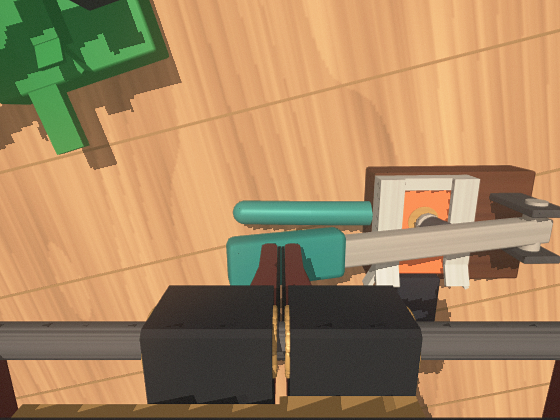

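The closed fingertips are over the middle of the grip. Pressing.

move_arm(
  deltas=[
    [255,0,0,0.003,0],
    [255,0,0,0.006,0],
    [255,0,0,0.01,0],
    [255,0,0,0.014,0],
    [255,0,0,0.018,0],
  ],
)

```text
t: 14.6
ee_pos: [473.0, 123.3, 111.5]
orientation: [2.469, 1.942, 0.0]
ft_force: [-1.4, -0.7, 1.5]
width: 0.4
```

move_arm(
  deltas=[
    [255,0,0,0.002,0],
    [255,0,0,0.004,0],
    [255,0,0,0.006,0],
    [255,0,0,0.008,0],
    [255,0,0,0.008,0],
  ],
)

```text
t: 15.02
ee_pos: [472.9, 123.3, 103.5]
orientation: [-2.469, -1.942, 0.001]
ft_force: [-2.5, 1.0, 3.9]
width: 0.6
```

move_arm(
  deltas=[
    [255,0,0,0.002,0],
    [255,0,0,0.004,0],
    [255,0,0,0.006,0],
    [255,0,0,0.008,0],
    [255,0,0,0.008,0],
  ],
)

```text
t: 15.43
ee_pos: [472.8, 123.3, 95.5]
orientation: [-2.469, -1.942, 0.0]
ft_force: [-1.4, -0.1, 2.3]
width: 0.6
```

move_arm(
  deltas=[
    [255,0,0,0.001,0],
    [255,0,0,0.002,0],
    [255,0,0,0.003,0],
    [255,0,0,0.004,0],
    [255,0,0,0.004,0],
  ],
)

```text
t: 15.85
ee_pos: [473.2, 123.3, 91.5]
orientation: [2.469, 1.942, 0.0]
ft_force: [-1.1, 1.7, 2.1]
width: 0.3
```

move_arm(
  deltas=[
    [255,0,0,0.001,0],
    [255,0,0,0.002,0],
    [255,0,0,0.003,0],
    [255,0,0,0.003,0],
  ],
)

```text
t: 16.18
ee_pos: [473.0, 123.3, 88.5]
orientation: [-2.469, -1.942, 0.0]
ft_force: [-1.9, 0.4, 1.9]
width: 0.5
```

move_arm(
  deltas=[
    [255,0,0,0.001,0],
    [255,0,0,0.002,0],
    [255,0,0,0.002,0],
  ],
)

```text
t: 16.43
ee_pos: [473.0, 123.3, 86.5]
orientation: [-2.469, -1.942, 0.0]
ft_force: [-1.6, 1.3, 1.2]
width: 0.1
```

```bash
python3 - <<'E'
from h import *
im=get_image("wrist");cv2.imwrite("pics/w14.png",im)
print(get_obs()["ft_force"],get_obs()["joint_torque"])
E
```

```text
[-1.2   0.21  1.88] [ -0.48 -45.41 -16.7   -0.14  -0.43  -0.  ]
```

View pics/w14.png

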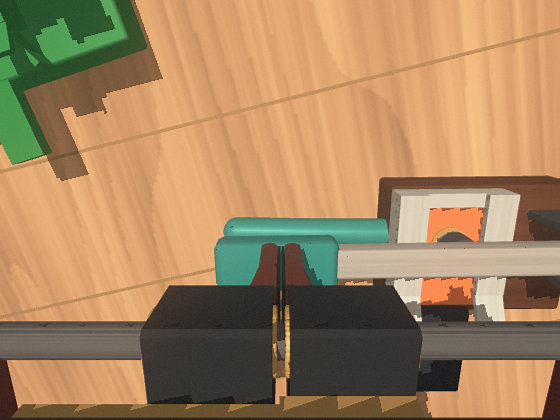

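move_arm(
  deltas=[
    [255,0,0,0.001,0],
    [255,0,0,0.0015,0],
    [255,0,0,0.0015,0],
  ],
)

```text
t: 16.73
ee_pos: [473.1, 123.3, 85.3]
orientation: [-2.469, -1.942, 0.0]
ft_force: [-1.9, 0.8, 5.8]
width: 0.1
```

move_arm(
  deltas=[
    [255,0,0,0.001,0],
    [255,0,0,0.0015,0],
    [255,0,0,0.0015,0],
  ],
)

```text
t: 16.98
ee_pos: [473.1, 123.3, 84.5]
orientation: [-2.469, -1.942, 0.0]
ft_force: [-4.8, -0.3, 15.8]
width: 0.3
```

The force climbs to 16 N with the tip about 40 mm down: the pliers are fully shut. I'll let the handle up gently.

move_arm(
  deltas=[
    [255,0,0,-0.008,0],
    [255,0,0,-0.016,0],
    [255,0,0,-0.024,0],
    [255,0,0,-0.032,0],
    [255,0,0,-0.04,0],
  ],
)

```text
t: 17.4
ee_pos: [473.3, 123.3, 124.6]
orientation: [2.469, 1.942, 0.001]
ft_force: [0.8, 0.1, 1.4]
width: 0.5
```

move_arm(
  deltas=[
    [255,0,0,-0.01,0],
    [255,0,0,-0.03,0],
    [255,0,0,-0.06,0],
    [255,0,0,-0.08,0],
    [255,0,0,-0.08,0],
  ],
)

```text
t: 17.82
ee_pos: [475.1, 123.8, 207.9]
orientation: [2.467, 1.94, 0.009]
ft_force: [0.3, 0.0, 0.1]
width: 0.1
```

```bash
python3 - <<'E'
from h import *
go(461,12,200,76.3)
E
```

```text
t 17.82 pos [475.06 123.81 207.89] yaw 76.37 shift mm [-112.     12.65    7.63] roll 0.0012 w 0.06339857784784259 F [0.32 0.01 0.09]
```

```bash
python3 - <<'E'
from h import *
go(541,-9,190,76.3)
E
```

```text
t 17.82 pos [475.06 123.81 207.89] yaw 76.37 shift mm [-113.58   95.28   18.1 ] roll 0.0012 w 0.06339857784784259 F [0.32 0.01 0.09]
```

move_arm(
  deltas=[
    [0,-0.028,0.024,0,0],
    [0,-0.056,0.048,0,0],
    [0,-0.084,0.071,0,0],
    [0,-0.113,0.095,0.01,0],
    [0,-0.113,0.095,0.018,0],
  ],
)

```text
t: 18.23
ee_pos: [541.2, -13.5, 185.5]
orientation: [2.471, 1.936, 0.002]
ft_force: [0.3, 1.0, 0.4]
width: 30.4
```

```bash
python3 - <<'E'
from h import *
get_image("side");get_image("side")
o=get_obs();im=get_image("wrist");cv2.imwrite("pics/w15.png",im)
cv2.imwrite("pics/w15z.png",cv2.resize(im[0:200,180:430],None,fx=3,fy=3,interpolation=cv2.INTER_CUBIC))
for t in ["seat","handle_pad","pivot","tag_foot","tag_grip"]:
    print(t,[(np.array(r["location"]),round(r["conf"],2)) for r in place_of("wrist",t)])
u=np.array([.2368,.9716,0]);S=np.array([566.8,99.6,30])
for z in (11,15,21): print(z,proj("wrist",S+[0,0,z],o))
go(541,-9,190,76.3)
cv2.imwrite("pics/sc15.png",get_image("scene"));cv2.imwrite("pics/si15.png",get_image("side"))
for n in("scene","side"):
    print(n,[(np.array(r["location"]),round(r["conf"],2)) for r in place_of(n,"handle_pad")])
E
```

```text
seat [(array([570.7,  98. ,  30.2]), 0.58), (array([624.1,  87. ,  62.9]), 0.45), (array([759.8,  33.6,   0.9]), 0.21)]
handle_pad [(array([470.4, 125.6, 106.2]), 0.79)]
pivot [(array([627. ,  87.6,  63. ]), 0.91)]
tag_foot [(array([569.4,  96.6,  28.7]), 0.81)]
tag_grip [(array([552.9,  31.5,  35.5]), 0.69)]
11 [[286.14  54.65]]
15 [[286.19  53.85]]
21 [[286.28  52.59]]
t 18.63 pos [538.5   -7.86 186.07] yaw 76.46 shift mm [-0.52  2.7  -3.93] roll 0.0027 w 62.67126214663342 F [ 0.22 -0.52  0.35]
scene [(array([470.8, 122.8, 111.1]), 0.71)]
side [(array([471.6, 124. , 111.4]), 0.93), (array([241. , 285. , 112.2]), 0.82)]
```

View pics/w15.png

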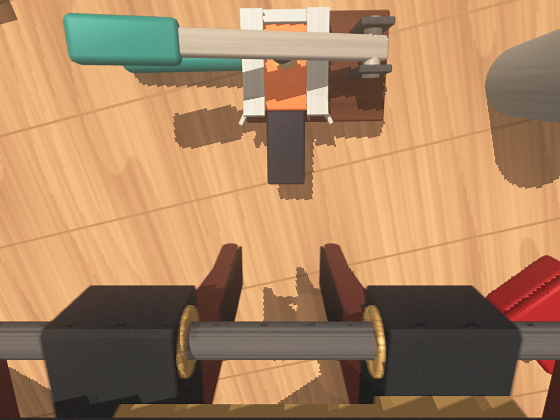

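View pics/w15z.png

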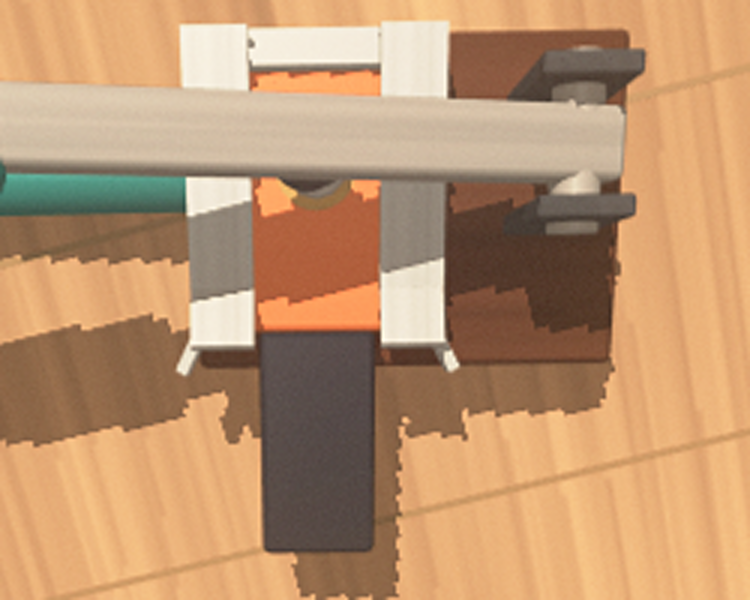

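View pics/sc15.png

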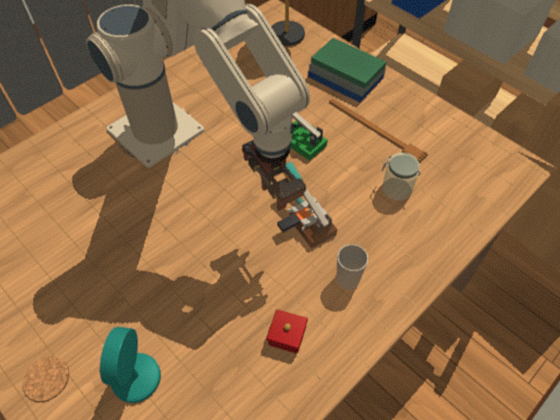

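The handle is back up (111 mm) and the tag is home against the stop bar, but the arm hides the stud. I'll turn the wrist and look in from the side to check the click.

move_arm(
  deltas=[
    [0,-0.008,0,0,-0.12],
    [0,-0.016,0,0,-0.24],
    [0,-0.024,0,0,-0.36],
    [0,-0.032,0,0,-0.48],
    [0,-0.04,0,0,-0.6],
  ],
)

```text
t: 19.25
ee_pos: [529.2, -47.9, 185.8]
orientation: [1.777, 2.591, 0.0]
ft_force: [0.3, 0.5, 0.3]
width: 87.7
```

move_arm(
  deltas=[
    [0,0,0,0,-0.12],
    [0,0,0,0,-0.24],
    [0,0,0,0,-0.36],
    [0,0,0,0,-0.48],
    [0,0,0,0,-0.6],
  ],
)

```text
t: 19.67
ee_pos: [529.3, -47.7, 185.8]
orientation: [0.932, 3.0, 0.0]
ft_force: [0.3, -0.0, 0.2]
width: 87.8
```

move_arm(
  deltas=[
    [0,0,0,0,-0.12],
    [0,0,0,0,-0.24],
    [0,0,0,0,-0.36],
    [0,0,0,0,-0.37],
    [0,0,0,0,-0.37],
  ],
)

```text
t: 20.08
ee_pos: [529.3, -47.7, 185.8]
orientation: [0.378, 3.119, 0.0]
ft_force: [-0.5, 0.4, 1.0]
width: 87.7
```

```bash
python3 - <<'E'
from h import *
get_image("side");get_image("side")
o=get_obs();im=get_image("wrist");cv2.imwrite("pics/w16.png",im)
u=np.array([.2368,.9716,0]);S=np.array([566.8,99.6,30])
p=proj("wrist",S+[0,0,15],o)[0];print(p)
for z in (10,15,21): print(z,"near/far edge",proj("wrist",[S+[0,0,z]-8*u,S+[0,0,z]+8*u,S-22*u+[0,0,10]],o).round(1).tolist())
x,y=map(int,p);x=min(max(x,100),460);y=min(max(y,75),345)
print(x-100,y-75)
cv2.imwrite("pics/w16z.png",cv2.resize(im[y-75:y+75,x-100:x+100],None,fx=4,fy=4,interpolation=cv2.INTER_CUBIC))
go(531,-46,190,166)
E
```

```text
[463.43 204.28]
10 near/far edge [[451.0, 202.8], [470.0, 202.8], [434.4, 202.9]]
15 near/far edge [[453.8, 204.3], [473.1, 204.3], [434.4, 202.9]]
21 near/far edge [[457.2, 206.2], [476.9, 206.1], [434.4, 202.9]]
360 129
t 20.23 pos [529.33 -47.72 185.73] yaw 166.18 shift mm [-1.21  2.07 -4.27] roll 0.0031 w 87.53281032120181 F [ 0.4  -1.09  0.63]
```

View pics/w16z.png

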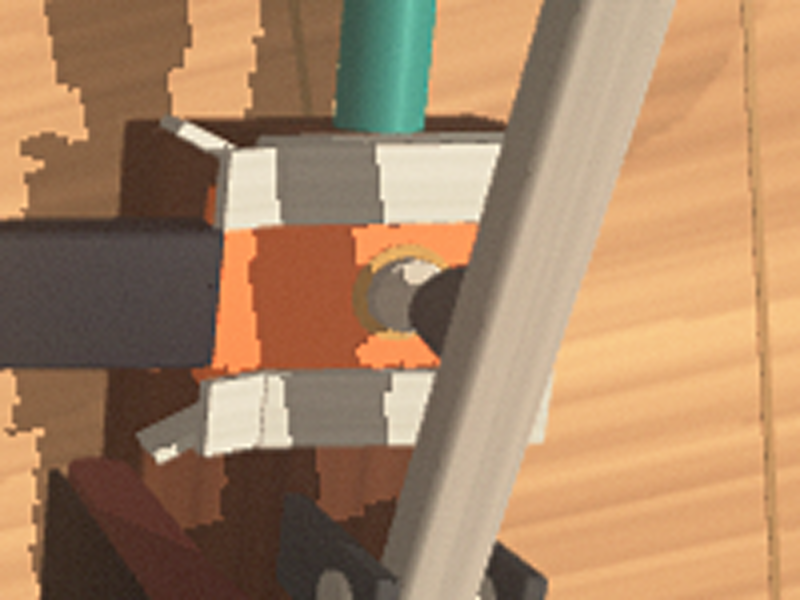

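```bash
python3 - <<'E'
from h import *
im=cv2.imread("pics/w16.png")
cv2.imwrite("pics/w16y.png",cv2.resize(im[183:223,440:490],None,fx=15,fy=15,interpolation=cv2.INTER_CUBIC))
E
```

```text
(no output)
```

View pics/w16y.png

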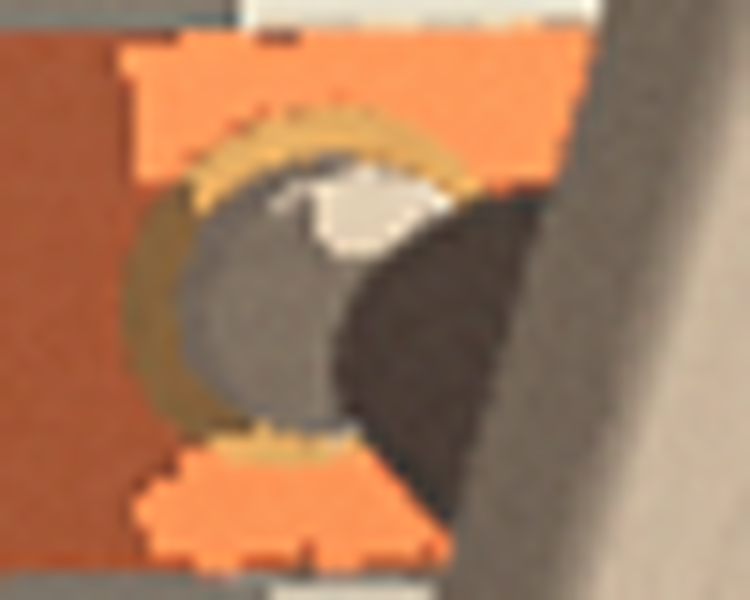

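The side view shows the cap as a nearly round disc low in its gold ring (zoom x 182–~450). The top edge already curves down at x=440, as it would for a cap 5 mm proud (shut) and not 11 mm (open). The bystanders stand where they were, and the arm is clear, so I'll hand in.

```bash
python3 - <<'E'
from h import *
for n in ("scene","side"):
    get_image(n)
    for t in ["jar","tumbler","trinket_box","fan","back_scratcher"]:
        r=place_of(n,t)
        print(n,t,r and np.round(r[0]["location"]))
print(get_obs()["t"]); print(close_job())
E
```

```text
scene jar [756.  36.  -2.]
scene tumbler [756.  40.  -4.]
scene trinket_box [ 763. -182.    1.]
scene fan [ 596. -498.   -1.]
scene back_scratcher [479. 485.  -4.]
side jar [668. 352.   1.]
side tumbler [763.  34.  -1.]
side trinket_box [ 759. -179.    2.]
side fan [ 586. -492.   -0.]
side back_scratcher [667. 349.  -0.]
20.8333
the job is handed in; nothing more can be done
None
```

I slid the tag into the track until it was home, pressed the pliers fully shut on the stud and let the handle spring back up. I handed the job in at 20.8 s, and it returned no verdict.

- **Insertion:** I gripped the tag by its tail and slid it in until the stop pushed back with about 10 N, then let go. The tag was still against the stop in the last wrist pictures.
- **Press:** I pushed the handle down about 40 mm to its hard stop, where the force rose to about 16 N. Afterwards the handle pad was found at about 111 mm, its open height, in the scene and side views (106 mm in the wrist view).
- **Stud:** I have no direct reading of the stud. That it clicked shut rests on reaching the hard stop and on the last side-on wrist view, where the cap looks low in its ring. The half-way click force was not caught in the readings.
- **Bystanders:** The final positions match the start to within the network's accuracy. Two results disagreed: the scene camera's "jar" landed on the tumbler, and the side camera's "back_scratcher" landed on the jar. The other camera placed both things correctly, so I take those two as misdetections.

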